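Teach the ring dispenser its position

TASK

Slide the jig's carriage by its black knob until the orange ring on the cream strip sits centred under the dispenser needle, and leave it there. Then take the blue stylus from its wooden stand, reach its steel tip through the hole in the pod with the green collar and press the recessed teach button fully down, finishing while the gripper still holds the stylus with the button down. Do not press the button of the red-collared pod, do not knock the needle head and leave everything else on the bench where it is.

Things in the scene. Friction and masses are not known exactly. Their poses are not given: they have to be found in the camera images.
- marked_ring (a point): centre of the orange ring, at its top face, 50 mm above the table. It is one of five rings (28 mm across, 12 mm dark opening, 36 mm apart, the others black) in the cream strip (58 x 185 x 14 mm) fixed on the carriage; it is the second from the end towards which the carriage slides. Its axes are the jig's: the carriage slides along its y
- needle_tip (a point): lower end of the steel needle, 58 mm above the table, 8 mm above the ring tops. The needle hangs exactly over the line along which the ring centres slide, on the +y side of the orange ring at the start. The blue barrel above it has 12 mm radius and begins 80 mm above the table; its white column, 214 mm high, stands on the side away from the robot and farther along +y
- needle_head: the fixed white needle head with column, arm, blue barrel and needle; origin on the table (z = 0) directly under the needle, the column (34 x 44 mm) centred 78 mm from it along its +x and 90 mm along its +y, joined to the barrel by an arm between 152 and 178 mm above the table
- carriage_knob (a point): middle of the upright black knob that moves the carriage: a cylinder 20 mm across, from 34 to 85 mm above the table, this point 62 mm above the table. It stands on a metal arm (top at 34 mm) on the robot's side of the strip, 95 mm from the ring line and 36 mm behind the orange ring in the sliding direction. Its axes are the jig's: it slides along its y
- carriage (a joint): travel of the carriage along its rails in m, 0 to 0.18, growing towards the jig's +y (to the robot's left, within 9 degrees of world y); friction of about 3 N keeps it where it is left. At the start between 0 and 0.03
- stylus: the loose stylus, standing upright in its stand; origin in the middle of its dark blue round handle (18 mm across, 80 mm long), z along the handle upwards. Under the handle a steel tip of 6 mm diameter and 45 mm length sticks down, its end 85 mm below the origin. About 50 g. In the stand the origin is 90 mm above the table
- stylus_tip (a point): lower end of the stylus's steel tip
- stylus_stand: fixed wooden block 60 x 60 x 50 mm high with a hole of 9 mm in the middle of its top, 48 mm deep, in which the stylus tip stands while the handle's shoulder rests on the top; origin at the centre of its underside
- teach_aperture (a point): centre of the hole in the top face of the teach pod (green collar, green button), in the plane of the top, 60 mm above the table. The pod is a fixed white block 76 x 76 x 60 mm; the round hole is 17 mm across and the button's top lies 20 mm below the top face. Site axes: z up
- teach_button (a joint): travel of the green teach button in m: 0 up, 0.006 fully down; spring, 1.2 N to start and 4 N fully down; it returns when let go
- purge_aperture (a point): centre of the hole in the top face of the purge pod (red collar, red button), the same build; not to be used
- purge_button (a joint): travel of the red purge button in m, 0 up, 0.006 down; to be left alone
- spare_strip: bystander: loose cream strip without rings, 58 x 220 x 14 mm, lying flat; origin at the centre of its underside, long side along its y
- loose_ring: bystander: black rubber ring, 32 mm across, 6 mm high, lying on the table; origin at the centre of its underside
- glue_jar: bystander: small jar with black cap, 48 mm across, 70 mm high; origin at the centre of its underside
- tape_roll: bystander: yellow roll of tape lying flat, 90 mm across, 25 mm high; origin at the centre of its underside
- screwdriver: bystander: screwdriver lying on the table along its x
- mug: bystander: white mug, 80 mm across, 90 mm high; origin at the centre of its underside
There are look-alikes about, which are no part of the job. Leave any turquoise look-alike of the part that bears teach_aperture alone.

How it is judged:
On the way, in this order (a step that is already met when the one before it is completed fails the run):
1. the orange ring is under the needle (horizontal distance between marked_ring and needle_tip below 0.006 m and velocity of joint carriage between -0.01 and 0.01 m/s), for 0.3 s.
2. the stylus is lifted clear of its stand (height (world z) of stylus_tip above 0.055 m), for 0.1 s.
3. the stylus holds the teach button down (value of joint teach_button above 0.0042 m and contact force between stylus and anything else above 1 N and horizontal distance between stylus_tip and teach_aperture below 0.009 m and z of stylus_tip in the frame of teach_aperture below -0.021 m), for 0.3 s.
At the end, for the whole second after the job is handed in: Gripper holding the stylus (within 23 degrees of upright), its tip in the teach pod's hole bearing on the button, the teach button at least 4.2 of its 6 mm down through the last second; the orange ring within 6 mm of the needle horizontally; the purge button up (all of step 3 and horizontal distance between marked_ring and needle_tip below 0.006 m and contact force between the fingers and stylus above 1 N and angle between stylus's own z axis and vertical below 0.4 rad and value of joint purge_button below 0.002 m); the arm keeps its last pose, push and grip.
It fails at once if the purge button is pressed (more than 3 mm) (value of joint purge_button above 0.003 m).
It fails at once if the needle head is knocked (more than 5 N) (contact force between needle_head and anything else above 5 N).
It fails at once if something else on the bench is shifted by more than 30 mm (distance of any of spare_strip, loose_ring, glue_jar, tape_roll, screwdriver, mug from where it was at the start of the episode above 0.03 m).
It also fails if it takes over 56 s, if anything falls off the work surface, if the arm or the gripper's body presses on something with over 40 N, if the wrist force passes 120 N, or if a joint passes its speed limit or range.

ROBOT

A 7-joint arm with a two-finger parallel gripper is mounted at the origin on the work surface. World frame = base frame: x ahead of the robot, y to its left, z up, the work surface at z = 0. Lengths are in m, angles in rad, forces in N, time in s.
With the tool pointing down it reaches from about 0.425 to 0.875 m from the base axis. Payload 9.9 kg.
Tool frame: the origin (TCP) lies between the finger pads; the fingertips stand 25 mm ahead of it and the grasp point (between the pads) lies 6 mm ahead of it; z points along the fingers, y is the line along which they close (so a half turn about z gives the same grasp; the last joint's range is limited). The gripper opens to 85 mm and grips with 20 to 120 N. Pads are 22 mm wide; open, the fingers measure 114 mm over their backs; the gripper's body (76 mm by 85 mm) begins 54 mm behind the grasp point. The pads swing forward as they close: fully open they stand 13 mm farther back than shut.
Start: joints at [1.024, 0.576, 0.025, 1.437, -0.015, 1.129, -0.057], TCP at [0.301, -0.604, 0.231] pointing down, gripper open.
Joint ranges: [-2.76, 2.76], [-0.34, 2.15], [-1.52, 1.57], [0.19, 2.46], [-1.09, 4.23], [0.17, 1.99], [-2.82, 2.82]. Speed limits (rad/s): [2.22, 2.22, 3.01, 3.01, 3.14, 3.14, 3.14].

INTERFACE

Orientations are given as a rotation vector (axis times angle).
In Python, from bench import * gives the robot as it stands.
- The arm moves only by the tool play_rows, never from a script. Its argument "motion" is a list of rows, each an object with "rot": the turn, a rotation vector about the tool's x, y, z in rad, a list of three; "slide": the shift along the tool's x, y, z in m, a list of three; "fingers": the finger opening in m, from 0 to 0.0854. A call has 1 to 20 rows; each row shifts and turns the commanded pose from where the row before left it, along the tool's axes as they then stand; what a row does not reach is not made up. A row lasts 1/8 s, in which the tool goes at most 62.5 mm and 10.7 degrees, less where a joint would pass 70% of its speed; a pose out of reach is approached as far as the arm can. A call is refused whole if a number of a shift passes 0.0625 or a number of a turn 0.188, either way. A call with a gripper value outside its range is refused whole. The fingers move at their own pace and stop on an object; the grip force is fixed at half the most. Time passes only in rows, so rows that do not move let the fingers close. It gives the time, the measured TCP pose, the force, the opening and the grip force at its end, in the units of the state.
- get_obs(): the state, without advancing time (a new reading comes with each control period).
- camera(name): name is "scene" or "top" or "wrist"; returns the picture (480x640x3 uint8, red, green, blue); there is no depth.
- camera_model(name): a dict with "fx", "fy", "cx", "cy" (pixels), "pose" (4x4, takes a point from camera to world coordinates). Camera axes: x right, y down, z forward; pixel columns grow to the right and rows downward; lengths in m; the calibration is good to about 2 mm. A picture is of the moment at which its call begins: read the wrist's pose just before it. camera_model takes no time and is no camera call; for the wrist camera it gives the pose at the moment of the call.
- sign_off(): hands the job in; it is judged then, once.
The state is a dict: "time": time; "qpos": joint angles; "dq": joint speeds; "tau": joint torques, N m; "position": TCP position; "eef_rot": TCP orientation; "force": force on the tool from outside, world axes, zero at the start; "ft_torque": the same for the moment, N m; "width": finger opening in m; "finger_force": force on a finger pad.
Only numpy, scipy, OpenCV 4.12 (cv2) and the standard library are available. Lean on these libraries where they do the work, as an engineer would, in place of code of your own. Each camera call takes 0.05 s, during which the arm holds its last target. There are 200 camera calls.

## Working session

There is one attempt and no reset: what is moved stays moved. The work goes in short steps, Python scripts to look and compute and a tool call to move; the robot and the scene stay as the last step left them, time stands still between calls to the robot, and variables do not carry over. Pictures are saved under pics/ and viewed, at most 10 in all, crops included, and the job is handed in when it is done.

Besides the shell and the picture viewer there is one more tool, called after "Call:" by a JSON object that holds its "name" and its "arguments". play_rows: Moves the arm, as the interface text tells. Its arguments: {"type":"object","properties":{"motion":{"type":"array"}},"required":["motion"]}

```bash
mkdir -p pics; ls; python3 - <<'E'
from bench import *
import cv2
for n in("scene","top"):
    cv2.imwrite(f"pics/{n}0.png",camera(n)[:,:,::-1]); m=camera_model(n); print(n,m["fx"],m["cx"],m["cy"],m["pose"])
o=get_obs();print(o)
E
```

```text
pics
scene 485.2847577215504 312.49074743302896 238.03169272185266 [[ 0.65568292  0.53011641 -0.53763975  1.14168608]
 [ 0.75480766 -0.44269528  0.48403129 -0.63711403]
 [ 0.01858235 -0.72318565 -0.69040365  0.8101466 ]
 [ 0.          0.          0.          1.        ]]
top 524.3920339206973 317.34733300658854 243.75322372473698 [[ 0.01872781 -0.99254364  0.12044252  0.42264525]
 [-0.99981992 -0.01822209  0.00529897 -0.08844436]
 [-0.00306474 -0.12052007 -0.99270616  1.35680123]
 [ 0.          0.          0.          1.        ]]
{'time': 0.1, 'qpos': array([ 1.02421326,  0.57642089,  0.02484852,  1.43782542, -0.01503402,
        1.12898658, -0.05653045]), 'dq': array([-0.00054216, -0.00164744, -0.00012374, -0.00447843,  0.00088506,
       -0.00065755,  0.00045961]), 'tau': array([ 5.50151148e-03, -7.67301106e+01,  2.25754872e+00, -2.86614239e+01,
        1.58319972e-02,  8.55608698e-03,  8.18612898e-05]), 'position': array([ 0.30118385, -0.60363182,  0.23074665]), 'eef_rot': array([-3.05649917e+00, -7.20125064e-01,  5.90469015e-04]), 'force': array([-0.14027408,  0.48724877,  0.34240304]), 'ft_torque': array([-0.04233068,  0.01067171,  0.00688892]), 'finger_force': 0.0, 'width': 0.08557024232922485}
```

View pics/top0.png

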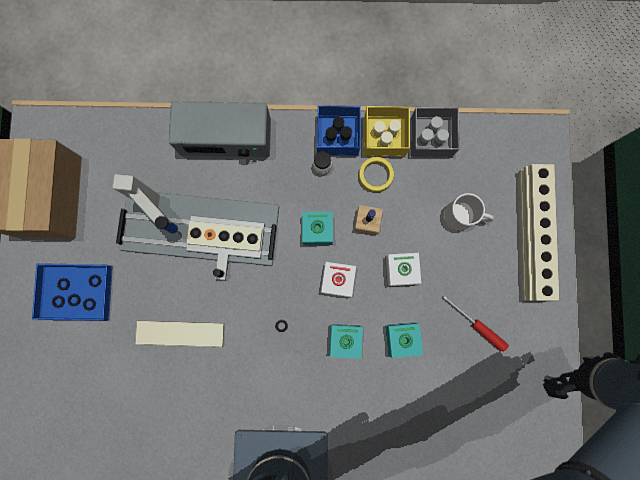

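View pics/scene0.png

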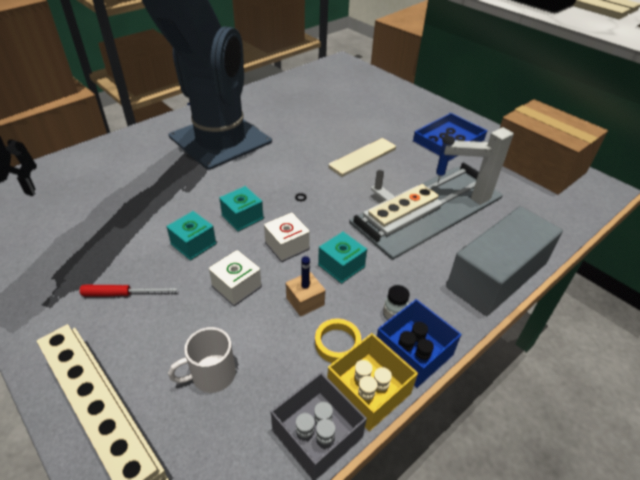

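Candidates for the pod, in the top view: white pod with green collar (405,268), which is my choice. Others are white with red collar (339,279) and turquoise (317,227), (346,341), (404,339). The orange ring is at (209,234), the knob at (220,270), the stylus at (369,215) and the needle barrel near (170,228). Next is one close crop composite to check.

```bash
cat > h.py <<'E'
from bench import *
import cv2, numpy as np
from scipy.spatial.transform import Rotation as R
def ray(n,uv,m=None):
    m=m or camera_model(n); d=m["pose"][:3,:3]@np.array([(uv[0]-m["cx"])/m["fx"],(uv[1]-m["cy"])/m["fy"],1.]); return m["pose"][:3,3],d
def onz(n,uv,z,m=None):
    c,d=ray(n,uv,m); return c+d*(z-c[2])/d[2]
def proj(n,p,m=None):
    m=m or camera_model(n); q=np.linalg.inv(m["pose"])@np.r_[p,1]; return np.array([m["fx"]*q[0]/q[2]+m["cx"],m["fy"]*q[1]/q[2]+m["cy"]])
def blob(img,lo,hi,box,minA=5):
    x0,y0,x1,y1=box; h=cv2.cvtColor(img[y0:y1,x0:x1],cv2.COLOR_RGB2HSV); k=cv2.inRange(h,lo,hi)
    n,_,s,c=cv2.connectedComponentsWithStats(k); return [(s[i,4],c[i]+[x0,y0],s[i,:4]+[x0,y0,0,0]) for i in range(1,n) if s[i,4]>=minA]
E
python3 - <<'E'
from h import *
t=cv2.imread("pics/top0.png");s=cv2.imread("pics/scene0.png")
T=t[:,:,::-1].copy();S=s[:,:,::-1].copy()
for n,I,b in(("top",T,(190,215,280,260)),("scene",S,(360,170,470,240))):
    for a,c,_ in blob(I,(5,120,120),(18,255,255),b): print(n,"orange",a,c,onz(n,c,.05))
for n,I,b in(("top",T,(385,250,425,290)),("scene",S,(205,245,265,300))):
    for a,c,bb in blob(I,(45,70,30),(80,255,255),b): print(n,"green",a,c,bb,onz(n,c,.06))
for n,I,b in(("top",T,(355,205,385,240)),("scene",S,(295,250,315,295)),("top",T,(150,210,190,245)),("scene",S,(430,130,460,190))):
    for a,c,bb in blob(I,(108,100,20),(130,255,255),b): print(n,"blue",a,c,bb)
for n,I,b in(("top",T,(205,255,235,285)),("scene",S,(368,165,392,200))):
    for a,c,bb in blob(I,(0,0,0),(180,255,55),b): print(n,"dark",a,c,bb)
q=lambda im,x,y,w,h,k:cv2.resize(im[y:y+h,x:x+w],None,fx=k,fy=k,interpolation=cv2.INTER_CUBIC)
a=q(t,145,205,100,75,4);b=q(s,365,120,100,75,4);c=q(t,330,195,100,75,4) ;d=q(s,205,235,120,90,400/120)
cv2.imwrite("pics/c1.png",np.vstack([np.hstack([a,b]),np.hstack([c,d])]))
E
```

```text
top orange 76 [209.28947368 234.17105263] [0.60049885 0.19098042 0.05      ]
scene orange 55 [414.34545455 196.81818182] [0.60048538 0.18987477 0.05      ]
top green 34 [403.23529412 257.67647059] [394 257  20   3] [ 0.54909228 -0.29530245  0.06      ]
top green 55 [404.14545455 268.54545455] [398 262  13  14] [ 0.52211036 -0.29752721  0.06      ]
top green 20 [403.7 268.9] [402 267   5   5] [ 0.52121074 -0.29642419  0.06      ]
scene green 9 [240.22222222 266.88888889] [239 264   3   7] [ 0.52646648 -0.28525977  0.06      ]
scene green 18 [230.88888889 270.27777778] [227 265  12   8] [ 0.52194118 -0.30563729  0.06      ]
scene green 5 [238.  277.4] [236 276   5   4] [ 0.54781186 -0.30564359  0.06      ]
top blue 36 [371.25       212.91666667] [368 210   7   7]
top blue 19 [368.15789474 218.57894737] [366 216   6   6]
scene blue 42 [305.19047619 260.07142857] [302 257   7   7]
scene blue 85 [305.  277.6] [303 269   5  18]
top blue 95 [171.23157895 227.64210526] [164 223  14  10]
scene blue 525 [439.21714286 149.10857143] [430 130  25  45]
scene blue 78 [454.14102564 133.44871795] [448 130  12   9]
top dark 11 [227.27272727 264.54545455] [227 261   2   9]
top dark 55 [218.01818182 272.8       ] [213 269  11   8]
```

View pics/c1.png

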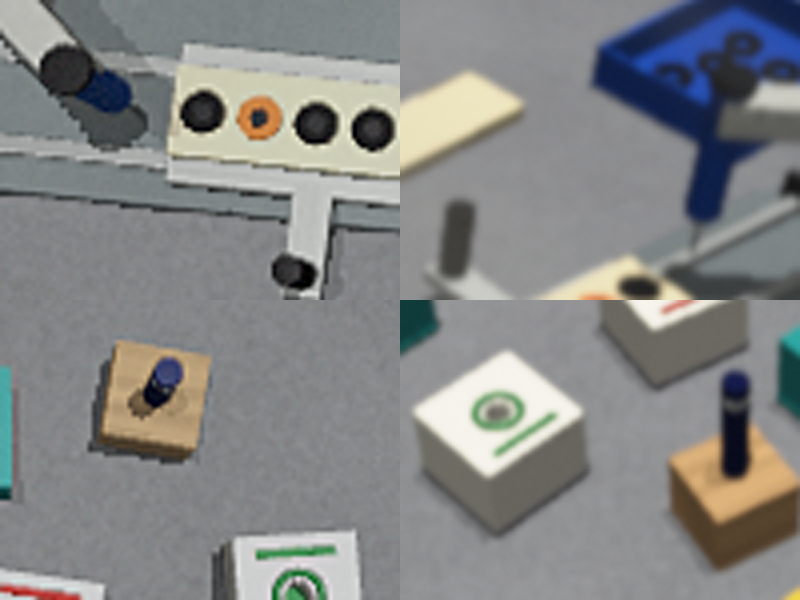

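```bash
python3 - <<'E'
from h import *
o=np.array([.6005,.1904,.05])
r=[onz("top",(145+u/4,205+v/4),.05) for u,v in((203,111),(260,118),(316,123),(373,129))]
for p in r: print(p)
d=r[0]-r[3]; print("spacing",np.linalg.norm(d)/3); d/=np.linalg.norm(d); j=np.array([d[1],-d[0],0]); print("jig y",d,"x",j, "yaw",np.arctan2(-d[0],d[1]))
print("knob pred",o-.036*d-.095*j, "top meas",onz("top",(216.8,272),.085),"scene top",onz("scene",(365+60/4,120+205/4),.085), "bottom", onz("scene",(365+55/4,120+272/4),.034))
n=onz("scene",(438.25,183),.058); b=onz("top",(173.2,228.1),.08); bs=onz("scene",(440.7,174.0),.08)
for k in(n,b,bs): print("needle",k,"along",(k-o)@d,"off",(k-o)@j)
for z in (.13,):print("stylus top",onz("top",(371.25,212.9),z),onz("scene",(305.2,258),z))
print("stand top c", onz("top",(330+155/4,195+(402-300)/4),.05))
E
```

```text
[0.60348548 0.22525405 0.05      ]
[0.59969612 0.18915451 0.05      ]
[0.59716788 0.15377066 0.05      ]
[0.59401892 0.11776071 0.05      ]
spacing 0.03596979206804622
jig y [0.08772691 0.99614456 0.        ] x [ 0.99614456 -0.08772691  0.        ] yaw -0.08783982891294723
knob pred [0.5027081  0.16287285 0.05      ] top meas [0.50337376 0.16120568 0.085     ] scene top [0.50149324 0.1640318  0.085     ] bottom [0.50542782 0.16361305 0.034     ]
needle [0.60853718 0.27237078 0.058     ] along 0.08235982487673536 off 0.0008151532187833493
needle [0.60987906 0.27418073 0.08      ] along 0.0842805154186404 off 0.0019930723787681594
needle [0.60421633 0.28085099 0.08      ] along 0.09042828524833298 off -0.004232979319954669
stylus top [ 0.6475727  -0.20839716  0.13      ] [ 0.64540928 -0.20805698  0.13      ]
stand top c [ 0.64266892 -0.21003789  0.05      ]
```

Call:
{"name": "play_rows", "arguments": {"motion": [{"rot": [0,0,0.183],"slide": [0,0,0],"fingers": 0.085},{"rot": [0,0,0.183],"slide": [0,0,0],"fingers": 0.085},{"rot": [0,0,0.183],"slide": [0,0,0],"fingers": 0.085},{"rot": [0,0,0],"slide": [0.0445,-0.04,0],"fingers": 0.085},{"rot": [0,0,0],"slide": [0.0445,-0.04,0],"fingers": 0.085},{"rot": [0,0,0],"slide": [0.0445,-0.04,0],"fingers": 0.085},{"rot": [0,0,0],"slide": [0,-0.06,0],"fingers": 0.085},{"rot": [0,0,0],"slide": [0,-0.06,0],"fingers": 0.085},{"rot": [0,0,0],"slide": [0,-0.06,0],"fingers": 0.085},{"rot": [0,0,0],"slide": [0,-0.06,0],"fingers": 0.085},{"rot": [0,0,0],"slide": [0,-0.06,0],"fingers": 0.085},{"rot": [0,0,0],"slide": [0,-0.06,0],"fingers": 0.085},{"rot": [0,0,0],"slide": [0,-0.06,0],"fingers": 0.085},{"rot": [0,0,0],"slide": [0,-0.06,0],"fingers": 0.085},{"rot": [0,0,0],"slide": [0,-0.06,0],"fingers": 0.085},{"rot": [0,0,0],"slide": [0,-0.06,0],"fingers": 0.085},{"rot": [0,0,0],"slide": [0,-0.06,0],"fingers": 0.085},{"rot": [0,0,0],"slide": [0,0,0],"fingers": 0.085}]}}

```text
time: 2.35
position: [0.5008, 0.1674, 0.231]
eef_rot: [-3.137, 0.122, 0.001]
force: [-1.6, -0.4, 0.4]
width: 0.085
finger_force: 0.0
```

```bash
python3 - <<'E'
from h import *
m=camera_model("wrist");I=camera("wrist");cv2.imwrite("pics/w1.png",I[:,:,::-1]);np.save("w1.npy",m["pose"]);print(m)
for a,c,bb in blob(I,(5,120,120),(18,255,255),(0,0,640,480),60): print("orange",a,c,bb,onz("wrist",c,.05,m))
print("knob top px",proj("wrist",[.503,.163,.085],m),"needle",proj("wrist",[.6085,.2724,.058],m))
E
```

```text
{'fx': 373.43620690643104, 'fy': 373.43620690643104, 'cx': 327.528836235225, 'cy': 244.92238254045344, 'pose': array([[-0.07836704, -0.95978998, -0.26955854,  0.56931655],
       [-0.99692181,  0.07481113,  0.02345628,  0.16209952],
       [-0.00234712,  0.27056699, -0.96269829,  0.37274139],
       [ 0.        ,  0.        ,  0.        ,  1.        ]])}
orange 811 [290.38964242 103.15536375] [274  86  34  36] [0.60040323 0.19064209 0.05      ]
knob top px [333.82823619 227.02209861] needle [185.39140361  99.97253422]
```

View pics/w1.png

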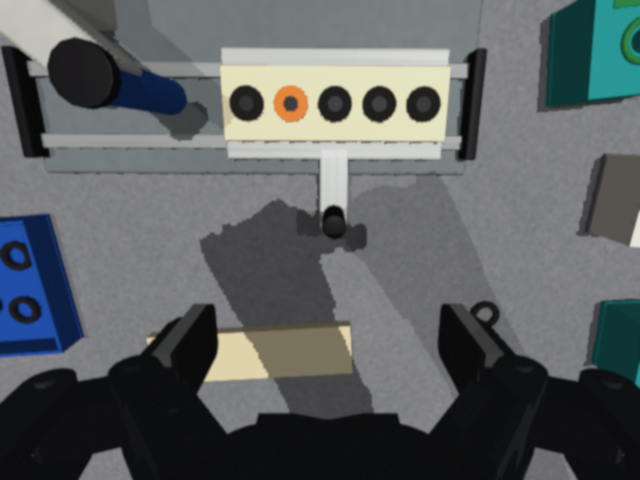

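Call:
{"name": "play_rows", "arguments": {"motion": [{"rot": [0,0,0.01],"slide": [0.002,0.0045,0.04],"fingers": 0.085},{"rot": [0,0,0],"slide": [0,0,0.04],"fingers": 0.085},{"rot": [0,0,0],"slide": [0,0,0.04],"fingers": 0.06},{"rot": [0,0,0],"slide": [0,0,0.041],"fingers": 0.05},{"rot": [0,0,0],"slide": [0,0,0],"fingers": 0.0},{"rot": [0,0,0],"slide": [0,0,0],"fingers": 0.0},{"rot": [0,0,0],"slide": [0,0,0],"fingers": 0.0},{"rot": [0,0,0],"slide": [0,0,0],"fingers": 0.0},{"rot": [0,0,0],"slide": [0,0,0],"fingers": 0.0},{"rot": [0,0,0],"slide": [0,0,0],"fingers": 0.0}]}}

```text
time: 3.65
position: [0.5031, 0.1566, 0.0712]
eef_rot: [3.138, -0.151, 0.0]
force: [-3.9, -2.0, 5.2]
width: 0.0174
finger_force: 60.7
```

```bash
python3 - <<'E'
from h import *
m=camera_model("wrist");m["pose"]=np.load("w1.npy")
o=np.array([.6004,.1906,.05]);d=np.array([.0877,.9961,0]);j=np.array([.9961,-.0877,0])
for uv in((172,98),(171,96)):
    k=onz("wrist",uv,.08,m);print(k,(k-o)@d,(k-o)@j)
print(proj("wrist",[.608,.273,.08],m))
E
```

```text
[0.60787481 0.27425014 0.08      ] 0.0839794493919239 0.00010954204567161519
[0.60928708 0.27471985 0.08      ] 0.08457117608246223 0.0014751127616106532
[173.64944032  97.67495111]
```

```bash
cat > ring.py <<'E'
from h import *
o=get_obs();print(o["position"],o["force"],o["width"],o["finger_force"])
d=np.array([.0877,.9961,0])
for n,b in(("top",(150,205,280,262)),("scene",(360,140,490,240)),("wrist",(0,0,640,480))):
    m=camera_model(n);I=camera(n)
    for a,c,bb in blob(I,(5,120,120),(18,255,255),b,20):
        p=onz(n,c,.05,m); print(n,a,c,bb,p,"remaining",(np.array([.608,.2735,.05])-p)@d)
    cv2.imwrite(f"pics/r_{n}_{o['time']:.2f}.png",I[:,:,::-1])
E
python3 ring.py
```

```text
[0.50310185 0.15664515 0.07120707] [-3.90967099 -2.00356577  5.18636758] 0.017364750551458766 60.74109971523285
top 71 [211.47887324 234.3943662 ] [207 230  10  10] [0.60003258 0.18544155 0.05      ] remaining 0.08841376510016404
scene 53 [412.66037736 197.52830189] [408 195  10   6] [0.59963364 0.18442411 0.05      ] remaining 0.08946222109997029
wrist 3416 [235.69525761  75.11680328] [201  38  70  75] [0.60009172 0.18480295 0.05      ] remaining 0.08904468802791818
```

Call:
{"name": "play_rows", "arguments": {"motion": [{"rot": [0,0,0],"slide": [0,-0.016,0],"fingers": 0.0},{"rot": [0,0,0],"slide": [0,-0.016,0],"fingers": 0.0},{"rot": [0,0,0],"slide": [0,-0.016,0],"fingers": 0.0},{"rot": [0,0,0],"slide": [0,-0.016,0],"fingers": 0.0},{"rot": [0,0,0],"slide": [-0.0007,-0.016,0],"fingers": 0.0},{"rot": [0,0,0],"slide": [0,0,0],"fingers": 0.0},{"rot": [0,0,0],"slide": [0,0,0],"fingers": 0.0}]}}

```text
time: 4.68
position: [0.51, 0.2387, 0.0712]
eef_rot: [-3.136, 0.148, -0.001]
force: [-5.3, 3.8, 4.7]
width: 0.0171
finger_force: 60.9
```

```bash
python3 ring.py; python3 - <<'E'
import cv2,glob,numpy as np
f=sorted(glob.glob("pics/r_*"));g=lambda n:cv2.imread([x for x in f if n in x][-1])
s=g("scene")[140:215,390:490];t=g("top")[200:275,140:240];w=g("wrist")
k=lambda a:cv2.resize(a,(400,300),interpolation=cv2.INTER_CUBIC)
cv2.imwrite("pics/c2.png",np.vstack([np.hstack([k(s),k(t)]),np.hstack([k(w),k(w[0:180,0:240])])]))
E
```

```text
[0.50998222 0.2387093  0.07123885] [-5.34654205  3.75641632  4.65937041] 0.017074842610389086 60.85838735103607
top 47 [181.23404255 230.76595745] [178 226   7  11] [0.60786171 0.26208942 0.05      ] remaining 0.011378205462957496
scene 44 [435.56818182 186.63636364] [431 183  11   7] [0.6081864  0.26436624 0.05      ] remaining 0.009081792850980798
wrist 2069 [248.10391493  74.34896085] [208  38  64  75] [0.6067428  0.26198126 0.05      ] remaining 0.011584073292010149
```

View pics/c2.png

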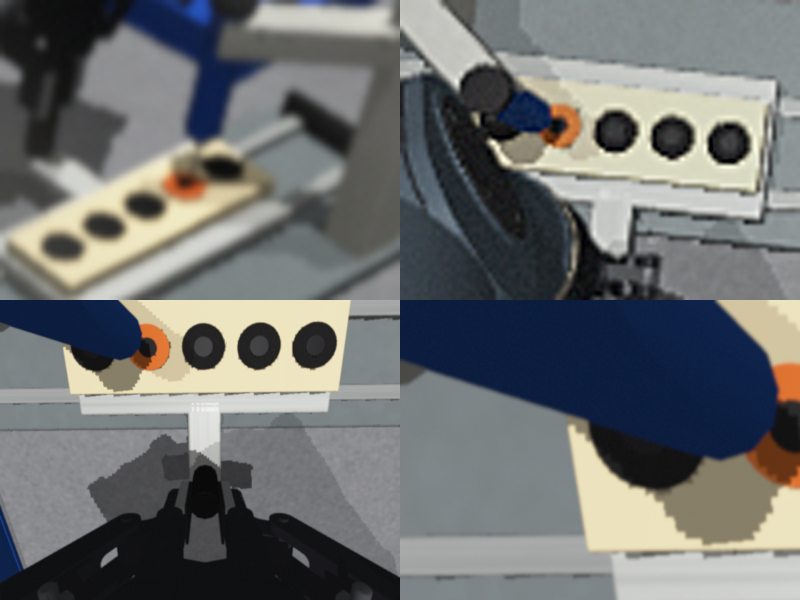

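```bash
python3 - <<'E'
from h import *
import glob
m=camera_model("wrist");d=np.array([.0877,.9961,0])
I=cv2.imread(sorted(glob.glob("pics/r_wrist*"))[-1])[:,:,::-1].copy()
for n,lo,hi,b in(("blk",(0,0,0),(180,255,70),(280,30,560,125)),("hole",(0,0,0),(180,255,70),(222,58,262,95))):
    for a,c,bb in blob(I,lo,hi,b,100): p=onz("wrist",c,.05,m);print(n,a,c,bb,p)
for a,c,bb in blob(I,(108,120,20),(125,255,255),(0,0,300,120),100):
    print("barrel",a,c,bb); e=onz("wrist",(bb[0]+bb[2],62),.08,m);print("edge",e)
for p in([.608,.2735,.08],[.608,.2735-.012,.08],[.608,.2735,.058]): print(proj("wrist",p,m),proj("scene",p))
E
```

```text
blk 3850 [413.94103896  73.09636364] [381  37  67  74] [0.60084736 0.19556434 0.05      ]
blk 3939 [502.83447576  71.9286621 ] [469  36  69  73] [0.59788148 0.16008531 0.05      ]
blk 3235 [324.8503864   74.04605873] [292  38  67  73] [0.60390905 0.23120947 0.05      ]
hole 707 [234.60678925  75.25459689] [222  58  28  34] [0.6069274  0.26741763 0.05      ]
barrel 14969 [124.22085644  38.0931926 ] [  0   0 227  95]
edge [0.60580298 0.26275668 0.08      ]
[193.20204519  58.08425008] [440.07350175 175.78157054]
[229.69921869  54.20357375] [437.09262178 177.58944656]
[213.3205044   70.33915933] [438.36038122 182.73149921]
```

Call:
{"name": "play_rows", "arguments": {"motion": [{"rot": [0,0,0],"slide": [0,-0.007,0],"fingers": 0.0},{"rot": [0,0,0],"slide": [0,0,0],"fingers": 0.0},{"rot": [0,0,0],"slide": [0,0,0],"fingers": 0.0}]}}

```text
time: 5.2
position: [0.5105, 0.2447, 0.0712]
eef_rot: [-3.137, 0.15, -0.0]
force: [-4.4, 0.8, 6.6]
width: 0.0168
finger_force: 61.0
```

```bash
python3 - <<'E'
from h import *
o=get_obs();print(o["position"],o["force"])
m=camera_model("wrist");I=camera("wrist");S=camera("scene")
for a,c,bb in blob(I,(0,0,0),(180,255,70),(270,30,560,125),100): print(a,c,onz("wrist",c,.05,m))
cv2.imwrite("pics/c3.png",np.hstack([cv2.resize(I[20:140,120:280],(400,300),interpolation=3),cv2.resize(S[160:205,410:470],(400,300),interpolation=3)])[:,:,::-1])
E
```

```text
[0.51048957 0.24465855 0.07121026] [-4.43717787  0.75586559  6.56123394]
3852 [413.88084112  72.88733126] [0.60138813 0.2016116  0.05      ]
3925 [502.75592357  71.77171975] [0.59838586 0.16613326 0.05      ]
3450 [324.42318841  74.32376812] [0.60430113 0.23741043 0.05      ]
```

View pics/c3.png

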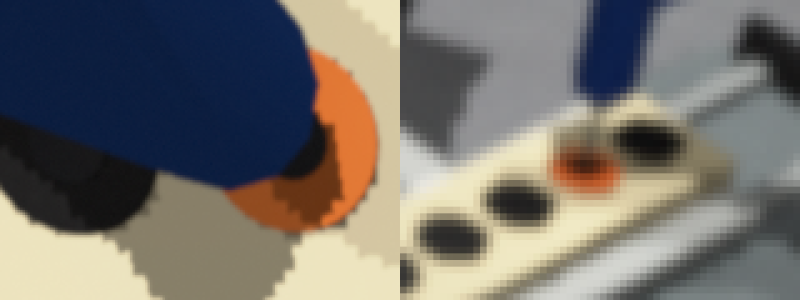

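Call:
{"name": "play_rows", "arguments": {"motion": [{"rot": [0,0,0],"slide": [0,0,0],"fingers": 0.05},{"rot": [0,0,0],"slide": [0,0,0],"fingers": 0.05},{"rot": [0,0,0],"slide": [0,0,0],"fingers": 0.05},{"rot": [0,0,0],"slide": [0,0,0],"fingers": 0.05},{"rot": [0,0,0],"slide": [0,0,-0.03],"fingers": 0.05},{"rot": [0,0,0],"slide": [0,0,-0.05],"fingers": 0.05},{"rot": [0,0,0],"slide": [0,0,-0.05],"fingers": 0.06},{"rot": [0,0,0],"slide": [0,0,-0.03],"fingers": 0.07},{"rot": [0,0,0],"slide": [0,0.05,0],"fingers": 0.07},{"rot": [0,0,0],"slide": [0,0.05,0],"fingers": 0.07},{"rot": [0,0,0],"slide": [0,0.05,0],"fingers": 0.07},{"rot": [0,0,0],"slide": [0,0.05,0],"fingers": 0.07},{"rot": [0,0,0],"slide": [0.04,0.05,0],"fingers": 0.07},{"rot": [0,0,0],"slide": [0.04,0.05,0],"fingers": 0.07},{"rot": [0,0,0],"slide": [0.04,0.05,0],"fingers": 0.07},{"rot": [0,0,0],"slide": [0.04,0.05,0],"fingers": 0.07},{"rot": [0,0,0],"slide": [0.019,0.038,0],"fingers": 0.07},{"rot": [0,0,0],"slide": [0,0,0],"fingers": 0.07},{"rot": [0,0,0],"slide": [0,0,0],"fingers": 0.07}]}}

```text
time: 7.68
position: [0.6433, -0.2038, 0.2301]
eef_rot: [-3.137, 0.151, 0.001]
force: [-0.4, 1.2, 0.2]
width: 0.0699
finger_force: 0.0
```

```bash
python3 ring.py; python3 - <<'E'
from h import *
import glob
m=camera_model("wrist");I=cv2.imread(sorted(glob.glob("pics/r_wrist*"),key=lambda s:float(s[14:-4]))[-1])[:,:,::-1].copy()
cv2.imwrite("pics/c4.png",I[:,:,::-1])
T=camera("top")
d=np.array([.0877,.9961,0])
for a,c,bb in blob(T,(0,0,0),(180,255,60),(192,222,240,248),20): print("blk",a,c,onz("top",c,.05))
for a,c,bb in blob(I,(105,80,20),(130,255,255),(0,0,640,480),60): print("blue",a,c,bb,onz("wrist",c,.13,m))
for a,c,bb in blob(I,(45,70,30),(80,255,255),(0,0,640,480),60): print("green",a,c,bb,onz("wrist",c,.06,m))
print(proj("wrist",[.6465,-.208,.13],m),proj("wrist",[.6465,-.208,.05],m),proj("wrist",[.5215,-.296,.06],m))
E
```

```text
[ 0.64333225 -0.20375878  0.23010995] [-0.40945486  1.19163743  0.18663777] 0.06990460357826792 0.0
top 29 [180.        230.4137931] [178 226   5  10] [0.60870087 0.26524627 0.05      ] remaining 0.008160075234195706
scene 42 [437.54761905 185.61904762] [433 182  10   7] [0.60874442 0.27174192 0.05      ] remaining 0.0016859409781507285
blk 33 [193.39393939 232.36363636] [0.60435901 0.23123773 0.05      ]
blk 67 [205.28358209 233.79104478] [0.60127951 0.20111337 0.05      ]
blk 70 [219.38571429 235.45714286] [0.59769853 0.16541749 0.05      ]
blue 15129 [124.3124463   38.33425871] [  0   0 227  95] [ 0.7802246 -0.0959317  0.13     ]
blue 2429 [ 12.32153149 404.74186908] [  0 330  38 124] [0.54029004 0.05047714 0.13      ]
[335.65468481 240.8920939 ] [333.83823002 217.2999557 ] [439.60871854 341.2965746 ]
```

View pics/c4.png

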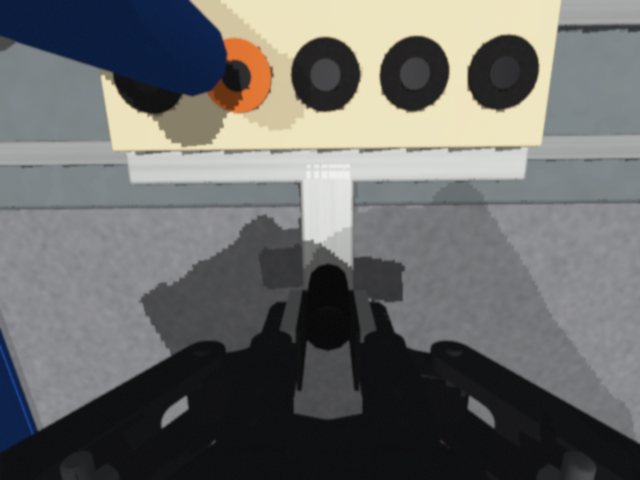

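The view shown is an older wrist picture, from before the last slide. The file sort picked the wrong one. The top view shows the black rings unshifted after release, so I'll analyse the newest wrist picture.

```bash
python3 - <<'E'
from h import *
m=camera_model("wrist");I=camera("wrist")
cv2.imwrite("pics/c5.png",I[:,:,::-1])
for a,c,bb in blob(I,(105,80,20),(130,255,255),(250,150,420,330),60): print("blue",a,c,bb,onz("wrist",c,.13,m))
for a,c,bb in blob(I,(45,70,30),(80,255,255),(0,0,640,480),60): print("green",a,c,bb,onz("wrist",c,.06,m))
print(proj("wrist",[.6465,-.208,.13],m),proj("wrist",[.6465,-.208,.05],m),proj("wrist",[.5215,-.296,.06],m))
E
```

```text
blue 184 [334.86413043 215.26086957] [326 209  19  15] [ 0.66402015 -0.20921694  0.13      ]
blue 483 [337.21325052 236.8426501 ] [325 225  25  25] [ 0.64922586 -0.20946992  0.13      ]
green 383 [184.46736292 229.25848564] [156 223  58  13] [ 0.65028991 -0.07945574  0.06      ]
green 561 [191.18181818 258.5311943 ] [172 241  39  36] [ 0.62371002 -0.08011686  0.06      ]
green 90 [195.54444444 255.22222222] [190 250  12  11] [ 0.62634922 -0.08451083  0.06      ]
[335.39235516 240.95068518] [333.62076756 217.36521463] [439.38726539 341.31029239]
```

View pics/c5.png

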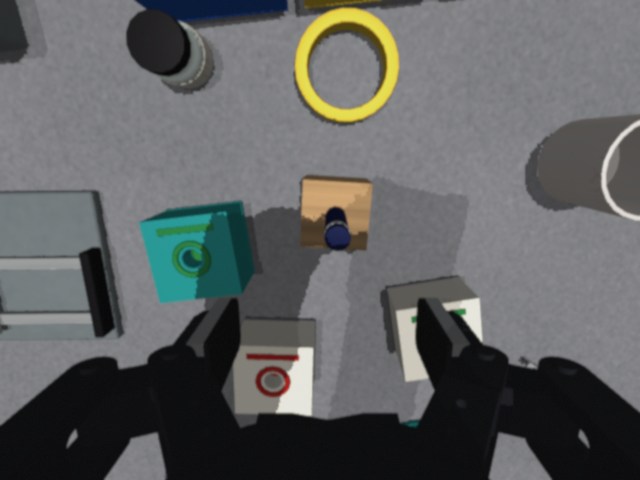

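Call:
{"name": "play_rows", "arguments": {"motion": [{"rot": [0,0,0],"slide": [0.0052,0.0047,0.03],"fingers": 0.07},{"rot": [0,0,0],"slide": [0,0,0.04],"fingers": 0.07},{"rot": [0,0,0],"slide": [0,0,0.035],"fingers": 0.06},{"rot": [0,0,0],"slide": [0,0,0.024],"fingers": 0.05},{"rot": [0,0,0],"slide": [0,0,0],"fingers": 0.04},{"rot": [0,0,0],"slide": [0,0,0],"fingers": 0.0},{"rot": [0,0,0],"slide": [0,0,0],"fingers": 0.0},{"rot": [0,0,0],"slide": [0,0,0],"fingers": 0.0},{"rot": [0,0,0],"slide": [0,0,0],"fingers": 0.0},{"rot": [0,0,0],"slide": [0,0,0],"fingers": 0.0}]}}

```text
time: 9.18
position: [0.6492, -0.2098, 0.1031]
eef_rot: [3.138, -0.151, 0.004]
force: [-0.6, -0.2, 6.6]
width: 0.0162
finger_force: 58.7
```

```bash
python3 - <<'E'
from h import *
o=get_obs();print(o["position"],o["force"],o["width"],o["ft_torque"])
print(onz("scene",(234.1,268.6),.06),onz("top",(404.5,269),.06))
E
```

```text
[ 0.64924249 -0.20976035  0.10313562] [-0.63274508 -0.15502455  6.59597303] 0.016204154484910277 [0.13194713 0.12109031 0.00507486]
[ 0.52228494 -0.29783673  0.06      ] [ 0.5209994 -0.2984029  0.06     ]
```

Call:
{"name": "play_rows", "arguments": {"motion": [{"rot": [0,0,0],"slide": [0,0,-0.02],"fingers": 0.0},{"rot": [0,0,0],"slide": [0,0,-0.03],"fingers": 0.0},{"rot": [0,0,0],"slide": [0,0,-0.03],"fingers": 0.0},{"rot": [0,0,0],"slide": [0,0,-0.01],"fingers": 0.0},{"rot": [0,0,0],"slide": [-0.02,0.016,0],"fingers": 0.0},{"rot": [0,0,0],"slide": [-0.03,0.025,0],"fingers": 0.0},{"rot": [0,0,0],"slide": [-0.03,0.025,0],"fingers": 0.0},{"rot": [0,0,0],"slide": [-0.025,0.022,0],"fingers": 0.0},{"rot": [0,0,0],"slide": [-0.0137,0.012,0],"fingers": 0.0},{"rot": [0,0,0],"slide": [0,0,0],"fingers": 0.0},{"rot": [0,0,0],"slide": [0,0,0],"fingers": 0.0},{"rot": [0,0,0],"slide": [0,0,0],"fingers": 0.0}]}}

```text
time: 10.68
position: [0.5217, -0.2965, 0.1912]
eef_rot: [-3.138, 0.148, -0.0]
force: [-0.3, 0.2, -0.7]
width: 0.0163
finger_force: 58.5
```

```bash
python3 - <<'E'
from h import *
o=get_obs();print(o["position"],o["force"],o["width"],o["eef_rot"])
m=camera_model("wrist");I=camera("wrist");S=camera("scene")
p=o["position"];t=p-[0,0,.0981]
print("tip wrist",proj("wrist",t,m),"scene",proj("scene",t),"ap wrist",proj("wrist",[.5215,-.298,.06],m),"scene",proj("scene",[.5215,-.298,.06]))
for a,c,bb in blob(I,(45,70,30),(80,255,255),(0,0,640,480),60): print("green",a,c,bb,onz("wrist",c,.06,m))
x,y=map(int,proj("scene",t)); 
cv2.imwrite("pics/c6.png",np.hstack([cv2.resize(I,(440,330))[0:330],cv2.resize(S[y-50:y+30,x-40:x+40],(330,330),interpolation=3)])[:,:,::-1]);print(x,y)
E
```

```text
[ 0.52169736 -0.29652206  0.19123543] [-0.33065164  0.18498783 -0.70259579] 0.016309013084421436 [-3.13753368e+00  1.47788825e-01 -3.87864764e-04]
tip wrist [328.32644655 246.90394472] scene [232.96702795 257.12986442] ap wrist [330.25042075 234.90744483] scene [233.82162872 268.42536243]
green 275 [13.14181818 77.82181818] [ 0 72 28 13] [ 0.65056045 -0.09491158  0.06      ]
green 593 [ 16.24789207 123.92242833] [ 0 97 30 51] [ 0.62148176 -0.08756857  0.06      ]
green 461 [323.29934924 199.77223427] [291 192  66  17] [ 0.54846754 -0.29537798  0.06      ]
green 615 [329.70731707 233.18373984] [308 214  44  42] [ 0.52287016 -0.29771673  0.06      ]
green 193 [329.65284974 231.0880829 ] [321 225  18  14] [ 0.52448833 -0.29782662  0.06      ]
green 271 [339.27675277 402.27306273] [317 396  45  13] [ 0.37290756 -0.29199625  0.06      ]
green 112 [348.03571429 414.25892857] [337 411  24   8] [ 0.35996727 -0.29852423  0.06      ]
green 81 [168.37037037 420.37037037] [162 417  16   8] [ 0.3683637  -0.14156378  0.06      ]
232 257
```

View pics/c6.png

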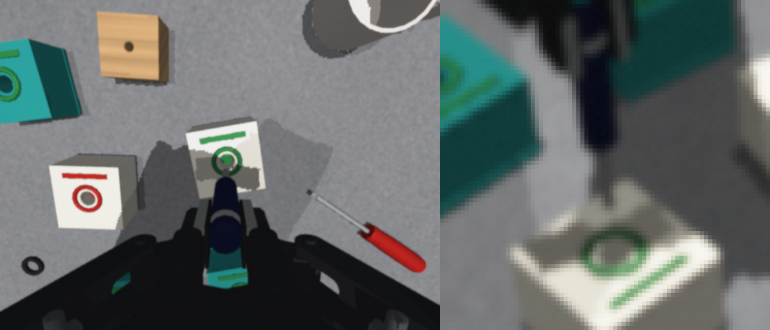

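Call:
{"name": "play_rows", "arguments": {"motion": [{"rot": [0,0,0],"slide": [0,0.0015,0.01],"fingers": 0.0},{"rot": [0,0,0],"slide": [0,0,0.015],"fingers": 0.0},{"rot": [0,0,0],"slide": [0,0,0.015],"fingers": 0.0},{"rot": [0,0,0],"slide": [0,0,0.01],"fingers": 0.0},{"rot": [0,0,0],"slide": [0,0,0.005],"fingers": 0.0},{"rot": [0,0,0],"slide": [0,0,0.003],"fingers": 0.0},{"rot": [0,0,0],"slide": [0,0,0],"fingers": 0.0},{"rot": [0,0,0],"slide": [0,0,0],"fingers": 0.0}]}}

```text
time: 11.78
position: [0.5205, -0.2993, 0.1339]
eef_rot: [3.138, -0.151, 0.001]
force: [-1.3, 1.1, 3.1]
width: 0.0157
finger_force: 58.9
```

Call:
{"name": "play_rows", "arguments": {"motion": [{"rot": [0,0,0],"slide": [0,0,0.002],"fingers": 0.0},{"rot": [0,0,0],"slide": [0,0,0.002],"fingers": 0.0},{"rot": [0,0,0],"slide": [0,0,0],"fingers": 0.0},{"rot": [0,0,0],"slide": [0,0,0],"fingers": 0.0},{"rot": [0,0,0],"slide": [0,0,0],"fingers": 0.0}]}}

```text
time: 12.4
position: [0.5215, -0.2998, 0.1314]
eef_rot: [3.137, -0.151, 0.005]
force: [-2.3, 1.6, 18.5]
width: 0.0155
finger_force: 60.7
```

```bash
python3 - <<'E'
from h import *
o=get_obs();print(o["position"],o["force"],o["width"],o["finger_force"])
T=camera("top")
for a,c,bb in blob(T,(0,0,0),(180,255,60),(192,222,260,248),20): print("blk",a,c,onz("top",c,.05))
m=camera_model("scene")
for a,c,bb in blob(camera("scene"),(5,120,120),(18,255,255),(360,140,490,240),20): print("orange",a,c,onz("scene",c,.05,m))
E
```

```text
[ 0.52146936 -0.29975367  0.13136607] [-2.25957208  1.59737001 18.50772819] 0.01552394603481354 60.734737515449524
blk 33 [193.42424242 232.39393939] [0.60428337 0.23115771 0.05      ]
blk 68 [205.35294118 233.76470588] [0.60134963 0.20094163 0.05      ]
blk 71 [219.38028169 235.42253521] [0.59778613 0.1654348  0.05      ]
orange 44 [437.31818182 185.75      ] [0.60871444 0.27084112 0.05      ]
```

The force has risen to 18 N with the tip at about 33 mm, so the button is on its stop. The ring hasn't moved. Handing in.

```bash
python3 -c "
from bench import *
print(sign_off())"
```

```text
the job is handed in; nothing more can be done
None
```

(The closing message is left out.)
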